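Bring the straightedge up to the red pins on a sole sheet

ROBOT

A 7-joint arm with a two-finger parallel gripper is mounted at the origin on the work surface. World frame = base frame: x ahead of the robot, y to its left, z up, the work surface at z = 0. Lengths are in m, angles in rad, forces in N, time in s.
With the tool pointing down it reaches from about 0.425 to 0.925 m from the base axis. Payload 6.8 kg.
Tool frame: the origin (TCP) lies midway between the tips of the shut fingers; the grasp point (between the pads) lies bot.tcp_to_grasp behind it (bot.tcp_to_grasp is the distance from the TCP to the grasp point, in m); z points along the fingers, y is the line along which they close (so a half turn about z gives the same grasp; the last joint's range is limited). The gripper opens to 85 mm and grips with 20 to 120 N. Pads are 22 mm wide; open, the fingers measure 114 mm over their backs; the gripper's body (76 mm by 85 mm) begins 54 mm behind the grasp point. The pads swing forward as they close: fully open they stand 13 mm farther back than shut.
Start: joints at [1.076, 0.477, 0.022, 1.555, -0.011, 1.109, -0.083], TCP at [0.255, -0.625, 0.195] pointing down, gripper open.
Joint ranges: [-2.96, 2.96], [-0.34, 2.1], [-1.41, 1.46], [0.24, 2.44], [-1.37, 4.51], [0.17, 1.92], [-2.96, 2.96]. Speed limits (rad/s): [2.39, 2.39, 3.14, 3.14, 3.14, 3.14, 3.14].

INTERFACE

Orientations are given as a unit quaternion [x, y, z, w].
In Python, from bench import bot gives the robot as it stands. The module is installed in compiled form; this text tells all that it offers.
- The arm moves only by the tool play_rows, never from a script. Its argument "motion" is text: rows parted by semicolons, each of 7 numbers parted by spaces: the turn, a rotation vector about the tool's x, y, z in rad, then the shift along the tool's x, y, z in mm, then the closure in counts, from 0 (fully open) to 255 (shut). In form: rx ry rz x y z gripper; .... A call has exactly 8 rows; each row shifts and turns the commanded pose from where the row before left it, along the tool's axes as they then stand; what a row does not reach is not made up. A row lasts 1/8 s, in which the tool goes at most 62.5 mm and 10.7 degrees, less where a joint would pass 70% of its speed; a pose out of reach is approached as far as the arm can. A call is refused whole if a number of a shift passes 62.5 or a number of a turn 0.188, either way. A call with a gripper value outside its range is refused whole. The fingers move at their own pace and stop on an object; "newtons" is the grip in N (left out, the last holds). Time passes only in rows, so rows that do not move let the fingers close, or fill a call up. It gives the time, the measured TCP pose, the force, the opening and the grip force at its end, in the units of the state.
- bot.sense(): the state, without advancing time (a new reading comes with each control period).
- bot.grab_frame(name): name is "side" or "top"; returns a dict with "image" (400x640x3 uint8, red, green, blue), "depth" (400x640 float32, m along the optical axis (not along the pixel's ray), 0 where there is no reading), "intrinsics" (3x3 intrinsics, pixels), "k1" (the pictures are not rectified: a ray, as slopes to the right and down, at radius r is drawn at 1 + k1 r^2 times it, then the intrinsics apply), "T" (4x4, takes a point from camera to world coordinates). Camera axes: x right, y up, looking along -z (the intrinsics and any distortion apply to the point x, -y, -z); pixel columns grow to the right and rows downward; lengths in m; the calibration is good to about 2 mm. A picture is of the moment at which its call begins.
- bot.close_job(): hands the job in; it is judged then, once.
The state is a dict: "time": time; "qpos": joint angles; "joint_vel": joint speeds; "joint_efforts": joint torques, N m; "position": TCP position; "tcp_rot": TCP orientation; "wrist_force": force on the tool from outside, world axes, zero at the start; "torque": the same for the moment, N m; "width": finger opening in m; "finger_force": force on a finger pad.
Only numpy, scipy, OpenCV 4.12 (cv2) and the standard library are available. Lean on these libraries where they do the work, as an engineer would, in place of code of your own. Each camera call takes 0.05 s, during which the arm holds its last target. There are 200 camera calls.

TASK

The cutting line on the black sole sheet is marked by two red pins. Take the aluminium straightedge by its blue grip and slide it flat across the sheet until one long edge touches both red pins at once (not the yellow ones), then let go of it; do not lift it off the sheet, and do not shift or tip the cup of tacks beside the sheet.

Things in the scene. Friction and masses are not known exactly. Their poses are not given: they have to be found in the camera images.
- grip (a point): Loose flat aluminium straightedge, 0.3 kg, 300 x 50 x 5 mm, with a blue grip block (100 mm long, 22 wide, 36 high) upright on its middle. It lies on the sheet between the red and the yellow pins. Point: the block's centre, 23 mm above the bar's underside (29 above the bench; block top 47). x along the bar, y across, z up; long edges at y = +25 and -25 mm, either may be used.
- red_pins_a (a point): First red marker pin: centre of its flat top. Round peg, 14 mm diameter, 20 mm high, fixed and rigid in the sheet (top 26 mm above the bench); it stops the straightedge. The red pins stand 160 mm apart. Two like yellow pins stand on the straightedge's other side; red may be near or far.
- red_pins_b (a point): Second red marker pin: centre of its flat top. Round peg, 14 mm diameter, 20 mm high, fixed and rigid in the sheet (top 26 mm above the bench); it stops the straightedge. The red pins stand 160 mm apart. The sheet is fixed black rubber, 280 x 360 mm, 6 mm thick, on the bench.
- tack_cup (a point): Loose open steel cup of brass tacks, 72 mm in diameter, 55 mm high, standing on the bench beside one end of the sheet (a green shoe last stands beside the other). The point is its centre, half-way up; z is its upright axis.

How it is judged:
At the end, for the whole second after the job is handed in: The straightedge lies flat on the sheet, let go, with the same long edge within 10 mm of both red pins, and both pins alongside the bar's length (x of red_pins_a in the frame of grip between -0.145 and 0.145 m and x of red_pins_b in the frame of grip between -0.145 and 0.145 m and ((y of red_pins_a in the frame of grip between 0.022 and 0.042 m and y of red_pins_b in the frame of grip between 0.022 and 0.042 m) or (y of red_pins_a in the frame of grip between -0.042 and -0.022 m and y of red_pins_b in the frame of grip between -0.042 and -0.022 m)) and angle between grip's own z axis and vertical below 0.08 rad and height (world z) of grip below 0.036 m); the robot touches nothing.
It fails at once if the straightedge is lifted off the sheet (more than 25 mm) (height (world z) of grip above 0.054 m).
It fails at once if the cup of tacks is shifted more than 20 mm or tipped (distance of tack_cup from where it was at the start of the episode above 0.02 m or angle between tack_cup's own z axis and vertical above 0.35 rad).
It also fails if it takes over 32 s, if anything falls off the work surface, if the arm or the gripper's body presses on something with over 40 N, if the wrist force passes 120 N, or if a joint passes its speed limit or range.

## Working session

There is one attempt and no reset: what is moved stays moved. The work goes in short steps, Python scripts to look and compute and a tool call to move; the robot and the scene stay as the last step left them, time stands still between calls to the robot, and variables do not carry over. Pictures are saved under pics/ and viewed, at most 10 in all, crops included, and the job is handed in when it is done.

Besides the shell and the picture viewer there is one more tool, called after ">>>" in YAML: its name, and indented under it one key for each argument. play_rows: Moves the arm, as the interface text tells. Its arguments: {"type":"object","properties":{"motion":{"type":"string"},"newtons":{"type":"number"}},"required":["motion"]}

```bash
mkdir -p pics
cat > h.py <<'E'
import numpy as np,cv2
from bench import bot
def look(n):
    return bot.grab_frame(n)
def ray(f,px,z):
    K=np.array(f["intrinsics"],float);T=np.array(f["T"])
    k=np.array([f["k1"],0,0,0],float)
    p=cv2.undistortPoints(np.array(px,float).reshape(-1,1,2),K,k).reshape(-1,2)
    d=np.c_[p[:,0],-p[:,1],-np.ones(len(p))]@T[:3,:3].T
    o=T[:3,3]
    return o+d*((z-o[2])/d[:,2])[:,None]
E
python3 - <<'E'
from h import *
for n in("top","side"):
    f=look(n);cv2.imwrite(f"pics/{n}0.png",f["image"][:,:,::-1]);print(n,f["T"],f["k1"])
s=bot.sense();print(s["position"],s["tcp_rot"],s["width"],bot.tcp_to_grasp,s["time"])
E
```

```text
top [[ 0.02458513  0.9972314  -0.07017917  0.5214519 ]
 [-0.99943387  0.02290517 -0.02464339  0.01987455]
 [-0.0229677   0.0707453   0.99722996  0.94622763]
 [ 0.          0.          0.          1.        ]] -0.09238767307324894
side [[ 0.97922714  0.11081281 -0.16980789  0.45288955]
 [-0.20226196  0.59285459 -0.77949569 -0.73298744]
 [ 0.01429328  0.79764902  0.60295253  0.65964091]
 [ 0.          0.          0.          1.        ]] -0.0023644229679370566
[ 0.25437923 -0.62460144  0.19441751] [ 9.81355800e-01  1.92198112e-01 -2.20359843e-04 -7.94942988e-04] 0.08534636107377701 0.0187 0.1
```

View pics/top0.png

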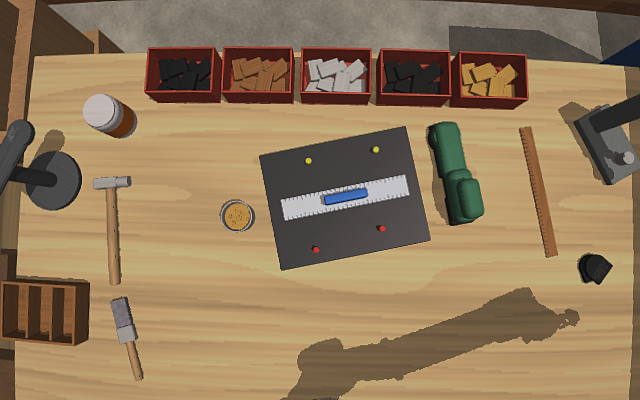

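View pics/side0.png

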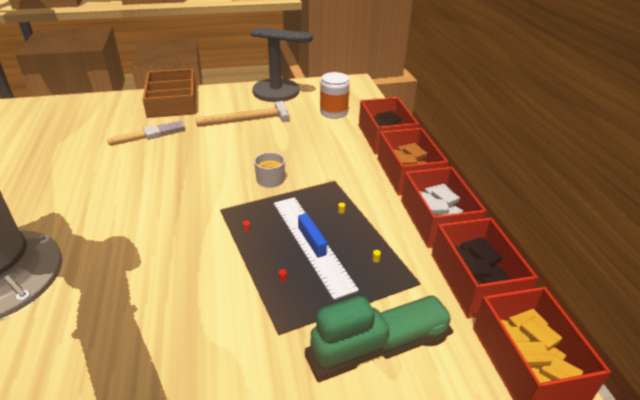

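The top view shows red pins at about (316,249) and (381,228), on the robot's side of the bar. The blue grip is at (345,196), the yellow pins are on the far side, the cup is at (237,215), and the green last is at the right. The side view agrees.

```bash
cat >> h.py <<'E'
def comps(f,lo,hi,roi,amin=12):
    h=cv2.cvtColor(f["image"],cv2.COLOR_RGB2HSV)
    m=cv2.inRange(h,np.array(lo),np.array(hi)); k=np.zeros_like(m); x0,y0,x1,y1=roi; k[y0:y1,x0:x1]=255
    n,l,s,c=cv2.connectedComponentsWithStats(m&k)
    return [(s[i,4],c[i],(l==i).astype(np.uint8)) for i in range(1,n) if s[i,4]>=amin]
def yawdeg(a,b): d=b-a; return np.degrees(np.arctan2(d[1],d[0]))
def measure(n,roi):
    f=look(n); R={}
    R["red"]=[ray(f,c,.024)[0] for a,c,_ in comps(f,(0,150,90),(6,255,255),roi)]
    b=max(comps(f,(100,100,60),(125,255,255),roi),key=lambda t:t[0])
    cs=max(cv2.findContours(b[2],0,1)[0],key=cv2.contourArea)
    w=ray(f,cs.reshape(-1,2),.045)[:,:2].astype(np.float32)
    R["grip"]=cv2.minAreaRect(w)
    R["bar"]=[(a,cv2.minAreaRect(ray(f,max(cv2.findContours(m,0,1)[0],key=cv2.contourArea).reshape(-1,2),.011)[:,:2].astype(np.float32))) for a,c,m in comps(f,(0,0,140),(180,45,255),roi,200)]
    return R
E
python3 - <<'E'
from h import *
np.set_printoptions(precision=4,suppress=True)
for n,roi in(("top",(262,125,430,270)),("side",(220,180,360,325))):
    r=measure(n,roi)
    for k,v in r.items(): print(n,k,v)
    if len(r["red"])==2:a,b=r["red"];print(np.linalg.norm(a-b),yawdeg(a,b))
f=look("top");print("cup",ray(f,[(237,215)],.055))
from scipy.spatial.transform import Rotation as R
print(R.from_quat(bot.sense()["tcp_rot"]).as_matrix())
E
```

```text
top red [array([ 0.5224, -0.1147,  0.024 ]), array([0.4697, 0.0366, 0.024 ])]
top grip ((0.5927266478538513, -0.028100278228521347), (0.021821092814207077, 0.09831156581640244), 12.64798641204834)
top bar [(np.int32(2088), ((0.5936108827590942, -0.028362631797790527), (0.04941881075501442, 0.29856589436531067), 12.945564270019531))]
0.16027514488041392 109.19448963778464
side red [array([0.4699, 0.0275, 0.024 ]), array([ 0.5222, -0.1226,  0.024 ])]
side grip ((0.5921006798744202, -0.04441635310649872), (0.03254801034927368, 0.12519213557243347), 12.683424949645996)
side bar [(np.int32(2147), ((0.5933637619018555, -0.03020229935646057), (0.05295458808541298, 0.30430397391319275), 13.00328540802002))]
0.1589328906912869 -70.81501010289209
cup [[0.5435 0.2151 0.055 ]]
[[ 0.9261  0.3772 -0.0004]
 [ 0.3772 -0.9261  0.0008]
 [-0.     -0.0009 -1.    ]]
```

>>> play_rows:
  motion: "0 0 -0.176 0 0 0 0;0 0 -0.176 0 0 0 0;0 0 -0.176 0 0 0 0;0 0 -0.176 0 0 0 0;0 0 -0.176 0 0 0 0;0 0 -0.176 0 0 0 0;0 0 -0.176 0 0 0 0;0 0 -0.176 0 0 0 0"
  newtons: 40

```text
time: 1.25
position: [0.2545, -0.6251, 0.1951]
tcp_rot: [0.621, 0.783, 0.0, -0.0]
wrist_force: [0.1, 0.1, -0.4]
width: 0.0855
finger_force: 0.0
```

```bash
cat >> h.py <<'E'
from scipy.spatial.transform import Rotation as Ro
def togo(p):
    s=bot.sense();M=Ro.from_quat(s["tcp_rot"]).as_matrix()
    print("t",s["time"],"pos",s["position"].round(4),"ydir",np.degrees(np.arctan2(M[1,1],M[0,1])).round(2),"tilt",M[2,2].round(4),"w",s["width"],"F",s["wrist_force"].round(1),"q7",s["qpos"][6])
    print("tool mm",(M.T@(np.array(p)-s["position"])*1000).round(1))
E
python3 -c "
from h import *
togo([.5927,-.0281,.12])"
```

```text
t 1.25 pos [ 0.2545 -0.6251  0.1951] ydir 13.16 tilt -1.0 w 0.08547677461222647 F [ 0.1  0.1 -0.4] q7 1.2075968931225651
tool mm [504.3 465.2  75.2]
```

>>> play_rows:
  motion: "0 0 0 42 38.8 0 0;0 0 0 42 38.8 0 0;0 0 0 42 38.8 0 0;0 0 0 42 38.8 0 0;0 0 0 42 38.8 0 0;0 0 0 42 38.8 0 0;0 0 0 42 38.8 0 0;0 0 0 42 38.8 0 0"

```text
time: 2.25
position: [0.4833, -0.2271, 0.1955]
tcp_rot: [0.624, 0.782, -0.0, 0.0]
wrist_force: [0.7, -0.4, -0.7]
width: 0.0856
finger_force: 0.0
```

>>> play_rows:
  motion: "0 0 0 42 38.8 0 0;0 0 0 42 38.8 0 0;0 0 0 42 38.8 0 0;0 0 0 42 38.8 0 0;0 0 0 0 0 25 0;0 0 0 0 0 25 0;0 0 0 0 0 25 0;0 0 0 0 0 0 0"

```text
time: 3.25
position: [0.595, -0.0306, 0.1185]
tcp_rot: [0.624, 0.782, -0.001, -0.002]
wrist_force: [-0.6, -0.5, 0.9]
width: 0.0855
finger_force: 0.0
```

```bash
python3 -c "
from h import *
togo([.5927,-.0281,.017])
for n in('top','side'):
    f=look(n);cv2.imwrite(f'pics/{n}1.png',f['image'][:,:,::-1])"
```

```text
t 3.25 pos [ 0.595  -0.0306  0.1185] ydir 12.84 tilt -1.0 w 0.08549067682430839 F [-0.6 -0.5  0.9] q7 -0.07818514753619892
tool mm [  2.8  -1.3 101.5]
```

View pics/side1.png

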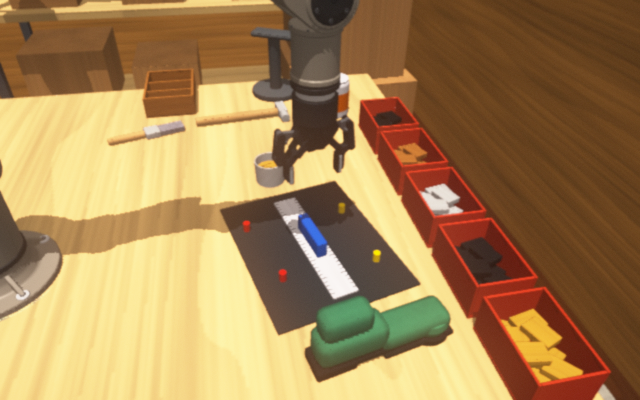

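The gripper hangs over the block: the fingertips at about (290,180) and (340,172) straddle the blue block at (313,235). I'll descend and close.

>>> play_rows:
  motion: "0 0 0 2.8 -1.3 20 0;0 0 0 0 0 20 0;0 0 0 0 0 20 0;0 0 0 0 0 20 0;0 0 0 0 0 19 0;0 0 0 0 0 0 0;0 0 0 0 0 0 0;0 0 0 0 0 0 0"

```text
time: 4.35
position: [0.5955, -0.0278, 0.0222]
tcp_rot: [0.624, 0.782, 0.0, 0.001]
wrist_force: [0.2, -0.5, -0.1]
width: 0.0852
finger_force: 0.0
```

>>> play_rows:
  motion: "0 0 0 0 0 0 100;0 0 0 0 0 0 140;0 0 0 0 0 0 255;0 0 0 0 0 0 255;0 0 0 0 0 0 255;0 0 0 0 0 0 255;0 0 0 0 0 0 255;0 0 0 0 0 0 255"
  newtons: 30

```text
time: 5.35
position: [0.5948, -0.0279, 0.0213]
tcp_rot: [0.624, 0.782, -0.0, 0.0]
wrist_force: [0.7, 0.4, 0.1]
width: 0.0003
finger_force: 0.0
```

```bash
python3 -c "
from h import *
togo([.526,-.0285,.019])
f=look('side');cv2.imwrite('pics/side2.png',f['image'][:,:,::-1])
for n,roi in(('top',(262,125,430,270)),('side',(220,180,360,325))):
    r=measure(n,roi);print(r['red'],r['bar'])"
```

```text
t 5.35 pos [ 0.5948 -0.0279  0.0213] ydir 12.84 tilt -1.0 w 0.0003076064760579488 F [0.7 0.4 0.1] q7 -0.15645268261957487
tool mm [ 14.7 -67.2   2.3]
[array([0.46963393, 0.03586971, 0.024     ])] []
[array([0.47031323, 0.02677127, 0.024     ]), array([ 0.52222837, -0.12265657,  0.024     ])] [(np.int32(1933), ((0.5937548279762268, -0.03213632106781006), (0.05284951627254486, 0.3014325499534607), 13.001606941223145))]
```

View pics/side2.png

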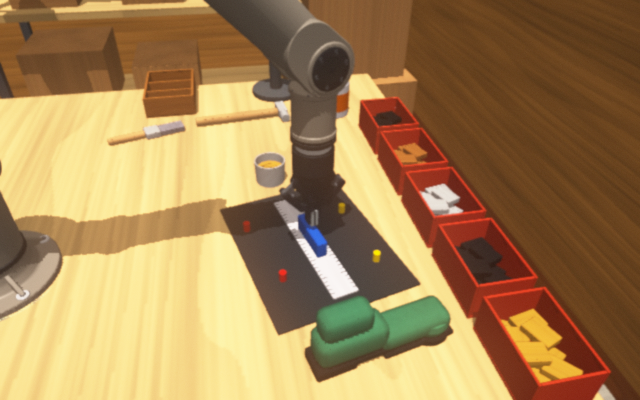

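The fingers shut on nothing, with width about 0. The fingertips at about (313,215) are near the far end of the block. I'll compare the projected TCP with the image.

```bash
cat >> h.py <<'E'
def proj(f,p):
    T=np.array(f["T"]);q=(np.atleast_2d(p)-T[:3,3])@T[:3,:3]
    q=q*[1,-1,-1]
    return cv2.projectPoints(q,np.zeros(3),np.zeros(3),np.array(f["intrinsics"],float),np.array([f["k1"],0,0,0],float))[0].reshape(-1,2)
E
python3 - <<'E'
from h import *
s=bot.sense();P=s["position"]
ims=[]
for n,(x,y) in(("side",(250,170)),("top",(270,140))):
    f=look(n);im=cv2.resize(f["image"][:,:,::-1][y:y+100,x:x+130],None,fx=6,fy=6,interpolation=1)[:300*2]
    M=Ro.from_quat(s["tcp_rot"]).as_matrix()
    for p,c in((P,(0,255,0)),(P-M[:,2]*.0187,(0,255,255)),(np.array([.5927,-.0281,.047]),(255,0,255))):
        u=proj(f,p)[0];print(n,u);cv2.circle(im,tuple(int(v) for v in (u-[x,y])*6),5,c,-1)
    ims.append(cv2.resize(im,(520,400)))
    u=proj(f,P)[0].astype(int); print(f["depth"][200:225:4,305:322:4].round(3) if n=="side" else "")
cv2.imwrite("pics/z3.png",np.vstack([i[:300] if 0 else cv2.resize(i,(390,300)) for i in ims]))
E
```

```text
side [311.76331566 236.64279208]
side [311.82265601 229.48927456]
side [310.82717596 226.97620317]
[[0.905 0.875 0.878 0.889 0.89 ]
 [0.897 0.891 0.893 0.898 0.9  ]
 [0.889 0.893 0.9   0.901 0.908]
 [0.917 0.906 0.906 0.909 1.048]
 [0.921 0.912 0.909 0.915 1.035]
 [0.959 0.921 0.919 0.923 1.022]
 [0.949 0.948 0.924 0.927 1.016]]
top [344.68747173 195.9403919 ]
top [345.12366825 195.30160142]
top [345.38244261 195.97167902]
```

View pics/z3.png

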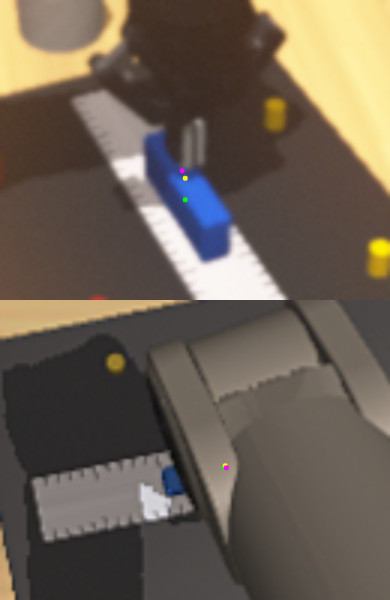

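Run:
```python
from h import *
np.set_printoptions(precision=4,suppress=True)
f=look("side");T=np.array(f["T"])
for u,v in[(311,210),(313,214),(313,218),(313,222),(316,210),(316,214),(316,218),(316,222),(316,226),(320,230),(311,226),(305,222),(308,226)]:
    d=f["depth"][v,u]; p=ray(f,[(u,v)],0)[0]-T[:3,3]; p=p/(-(p@T[:3,2]))*d+T[:3,3]
    print(u,v,p,f["image"][v,u])
```

```text
311 210 [ 0.5903 -0.0409  0.0997] [61 48 43]
313 214 [ 0.594  -0.0418  0.0902] [105  97  91]
313 218 [ 0.5945 -0.0396  0.0786] [119 110 105]
313 222 [ 0.5944 -0.0403  0.0693] [116 110 105]
316 210 [ 0.6008 -0.0362  0.0944] [147 139 132]
316 214 [ 0.6004 -0.0388  0.0868] [121 113 108]
316 218 [ 0.6004 -0.039   0.0772] [121 113 108]
316 222 [ 0.6007 -0.0384  0.0669] [120 112 107]
316 226 [ 0.6038 -0.0241  0.0444] [60 59 80]
320 230 [0.6183 0.0038 0.008 ] [59 53 64]
311 226 [ 0.5908 -0.0391  0.0589] [ 81  85 114]
305 222 [ 0.5845 -0.0098  0.0459] [ 55  66 122]
308 226 [ 0.588  -0.0231  0.0461] [ 56  70 132]
```

The depth shows the finger tips over the block at z of about 0.06, though the reported TCP z is 0.021. I'll rise with the fingers shut and measure where the tips really are.

>>> play_rows:
  motion: "0 0 0 0 0 -20 255;0 0 0 0 0 -20 255;0 0 0 0 0 -20 255;0 0 0 0 0 -20 255;0 0 0 0 0 0 255;0 0 0 0 0 0 255;0 0 0 0 0 0 255;0 0 0 0 0 0 255"

```text
time: 6.65
position: [0.5943, -0.0278, 0.1005]
tcp_rot: [0.624, 0.782, -0.0, -0.001]
wrist_force: [-0.6, 0.0, -0.0]
width: 0.0
finger_force: 0.0
```

```bash
cat >> h.py <<'E'
def cloud(f):
    v,u=np.mgrid[:400,:640];T=np.array(f["T"])
    p=ray(f,np.c_[u.ravel(),v.ravel()],-5.)-T[:3,3]
    p=p/(-(p@T[:3,2]))[:,None]*f["depth"].reshape(-1,1)+T[:3,3]
    return p.reshape(400,640,3)
E
python3 - <<'E'
from h import *
togo([.5927,-.0281,.017]);P=bot.sense()["position"]
f=look("side");c=cloud(f)
d=c-P;m=(abs(d[...,0])<.025)&(abs(d[...,1])<.03)&(d[...,2]>-.05)&(d[...,2]<.15)&(c[...,2]>.055)
h,e=np.histogram(d[m][:,2],np.arange(-.05,.15,.01));print(h)
for lo in np.arange(-.01,.1,.01):
    k=m&(d[...,2]>lo)&(d[...,2]<lo+.01)
    if k.sum():print(lo.round(3),k.sum(),np.percentile(d[k],[5,50,95],axis=0).round(3).tolist())
u,v=proj(f,P)[0].astype(int);print(u,v)
cv2.imwrite("pics/z4.png",cv2.resize(cv2.circle(np.ascontiguousarray(f["image"][:,:,::-1]),(u,v),1,(0,255,0),-1)[v-90:v+60,u-80:u+80],None,fx=4,fy=4))
E
```

```text
t 6.65 pos [ 0.5943 -0.0278  0.1005] ydir 12.84 tilt -1.0 w 2.1397541964380782e-05 F [-0.6  0.  -0. ] q7 -0.09664542585359659
tool mm [ 0.  -1.5 83.5]
[  0   0   0   0   0   0   0   0   8  58  67  74  66 145 105  96 112 128
 142]
0.03 8 [[-0.004, -0.012, 0.038], [0.002, -0.01, 0.039], [0.007, -0.007, 0.04]]
0.04 58 [[-0.011, -0.014, 0.041], [-0.0, -0.01, 0.047], [0.013, -0.002, 0.049]]
0.05 67 [[-0.013, -0.013, 0.051], [-0.002, -0.01, 0.055], [0.012, -0.002, 0.059]]
0.06 74 [[-0.012, -0.014, 0.061], [-0.001, -0.01, 0.065], [0.014, -0.003, 0.069]]
0.07 66 [[-0.013, -0.014, 0.07], [0.001, -0.01, 0.075], [0.015, -0.005, 0.08]]
0.08 145 [[-0.022, -0.018, 0.081], [-0.001, -0.011, 0.086], [0.021, 0.004, 0.09]]
0.09 105 [[-0.023, -0.018, 0.09], [-0.008, -0.012, 0.093], [0.022, 0.005, 0.099]]
311 205
```

View pics/z4.png

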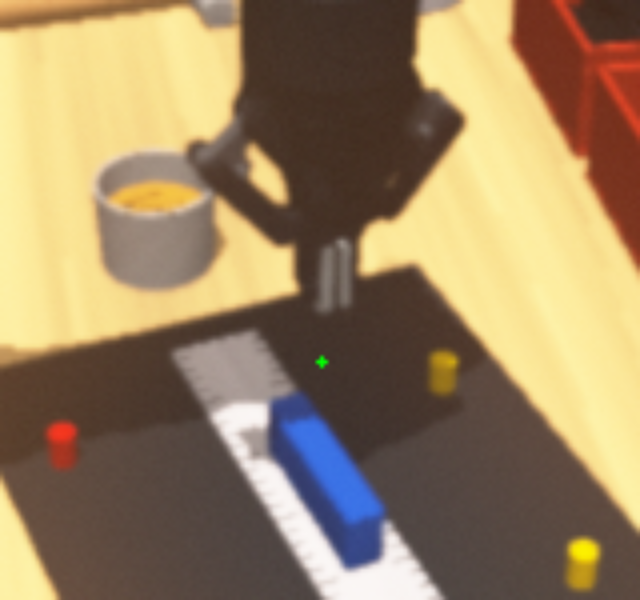

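The tips are consistently 40 mm above the reported TCP, with xy correct. So I'll open the fingers and go 40 mm deeper than the report suggests, in steps, watching the force.

>>> play_rows:
  motion: "0 0 0 0 0 0 0;0 0 0 0 -1.5 0 0;0 0 0 0 0 0 0;0 0 0 0 0 20 0;0 0 0 0 0 20 0;0 0 0 0 0 20 0;0 0 0 0 0 20 0;0 0 0 0 0 0 0"

```text
time: 7.7
position: [0.5916, -0.0282, 0.019]
tcp_rot: [0.624, 0.782, -0.001, -0.002]
wrist_force: [0.2, -0.8, 0.2]
width: 0.0855
finger_force: 0.0
```

>>> play_rows:
  motion: "0 0 0 0 0 10 0;0 0 0 0 0 10 0;0 0 0 0 0 10 0;0 0 0 0 0 6 0;0 0 0 0 0 2 0;0 0 0 0 0 0 0;0 0 0 0 0 0 0;0 0 0 0 0 0 0"

```text
time: 8.7
position: [0.5936, -0.0282, -0.0164]
tcp_rot: [0.624, 0.782, 0.0, 0.0]
wrist_force: [0.2, -0.5, -0.3]
width: 0.0854
finger_force: 0.0
```

>>> play_rows:
  motion: "0 0 0 0 0 0 80;0 0 0 0 0 0 120;0 0 0 0 0 0 150;0 0 0 0 0 0 180;0 0 0 0 0 0 255;0 0 0 0 0 0 255;0 0 0 0 0 0 255;0 0 0 0 0 0 255"
  newtons: 30

```text
time: 9.7
position: [0.5935, -0.0281, -0.0166]
tcp_rot: [0.624, 0.782, 0.0, 0.0]
wrist_force: [0.6, -0.2, 1.8]
width: 0.0214
finger_force: 30.4
```

```bash
python3 -c "
from h import *
togo([.526,-.0285,-.019])
r=measure('side',(220,180,360,325));print(r['red'],r['bar'])"
```

```text
t 9.7 pos [ 0.5935 -0.0281 -0.0166] ydir 12.84 tilt -1.0 w 0.021352024077161788 F [ 0.6 -0.2  1.8] q7 -0.1873569258770927
tool mm [ 14.6 -65.9   2.4]
[array([0.47040554, 0.02683614, 0.024     ]), array([ 0.52215586, -0.12259288,  0.024     ])] [(np.int32(1515), ((0.601949155330658, -0.0678119957447052), (0.05276544392108917, 0.2278633713722229), 13.001606941223145))]
```

>>> play_rows:
  motion: "0 0 0 1.8 -8 0 255;0 0 0 1.8 -8 0 255;0 0 0 1.8 -8 0 255;0 0 0 1.8 -8 0 255;0 0 -0.037 0 -4 0 255;0 0 -0.037 0 -4 0 255;0 0 -0.036 0 0 0 255;0 0 0 0 0 0 255"

```text
time: 10.75
position: [0.5523, -0.0305, -0.0166]
tcp_rot: [0.579, 0.815, -0.0, -0.0]
wrist_force: [-1.9, -0.1, 5.8]
width: 0.0219
finger_force: 31.1
```

```bash
python3 -c "
from h import *
togo([.526,-.0285,-.019])
for n,roi in(('top',(262,125,430,270)),('side',(220,180,360,325))):
    r=measure(n,roi);print(r['red'],r['bar'])
f=look('side');cv2.imwrite('pics/side5.png',cv2.resize(f['image'][160:340,200:440,::-1],None,fx=3,fy=3))"
```

```text
t 10.75 pos [ 0.5523 -0.0305 -0.0166] ydir 19.17 tilt -1.0 w 0.021873150449846373 F [-1.9 -0.1  5.8] q7 -0.11334670940424557
tool mm [ 10.5 -24.2   2.4]
[array([0.46963393, 0.03586971, 0.024     ])] [(np.int32(365), ((0.5861384272575378, -0.15367576479911804), (0.05055983364582062, 0.07450701296329498), 75.77071380615234))]
[array([0.47047049, 0.02652536, 0.024     ]), array([ 0.52217668, -0.12275155,  0.024     ])] [(np.int32(1693), ((0.5526477694511414, -0.03409016132354736), (0.053251322358846664, 0.30241650342941284), 19.363750457763672))]
```

View pics/side5.png

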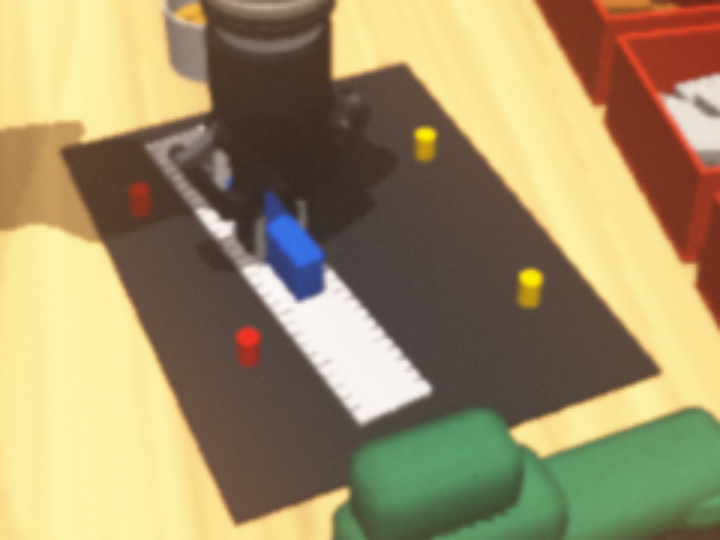

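The bar is gripped, flat and parallel to the line of the red pins (red pins in the crop at (140,200) and (248,347)). About 24 mm remains.

>>> play_rows:
  motion: "0 0 0 1 -5 0 255;0 0 0 1 -5 0 255;0 0 0 1 -5 0 255;0 0 0 1 -4 0 255;0 0 0 0 -2 0 255;0 0 0 0 -1.5 0 255;0 0 0 0 0 0 255;0 0 0 0 0 0 255"

```text
time: 11.9
position: [0.53, -0.0337, -0.0166]
tcp_rot: [0.58, 0.815, -0.0, -0.0]
wrist_force: [1.1, -0.0, 3.2]
width: 0.0218
finger_force: 30.8
```

>>> play_rows:
  motion: "0 0 0 0 -0.8 0 255;0 0 0 0 -0.8 0 255;0 0 0 0 -0.8 0 255;0 0 0 0 0 0 255;0 0 0 0 0 0 255;0 0 0 0 0 0 255;0 0 0 0 0 0 255;0 0 0 0 0 0 255"

```text
time: 12.9
position: [0.528, -0.0346, -0.0166]
tcp_rot: [0.58, 0.815, 0.0, 0.0]
wrist_force: [2.6, 1.0, 2.9]
width: 0.0215
finger_force: 30.6
```

```bash
cat > m.py <<'E'
from h import *
togo([.526,-.0285,-.019]);print(bot.sense()["torque"].round(2))
r=measure('side',(220,180,360,325));print(r['red'],r['bar'])
E
python3 m.py
```

```text
t 12.9 pos [ 0.528  -0.0346 -0.0166] ydir 19.14 tilt -1.0 w 0.021474254325818905 F [2.6 1.  2.9] q7 -0.1181670991642863
tool mm [6.4 0.1 2.4]
[ 0.25 -0.66 -0.05]
[array([0.46971488, 0.02544006, 0.024     ]), array([ 0.52096634, -0.12408465,  0.024     ])] [(np.int32(1569), ((0.5402849316596985, -0.07209208607673645), (0.05305244401097298, 0.2307710200548172), 19.353830337524414))]
```

>>> play_rows:
  motion: "0 0 0 0 -0.5 0 255;0 0 0 0 0 0 255;0 0 0 0 -0.5 0 255;0 0 0 0 0 0 255;0 0 0 0 -0.5 0 255;0 0 0 0 0 0 255;0 0 0 0 0 0 255;0 0 0 0 0 0 255"

```text
time: 13.95
position: [0.5279, -0.0346, -0.0165]
tcp_rot: [0.58, 0.815, 0.001, 0.001]
wrist_force: [7.1, 1.5, -0.7]
width: 0.0217
finger_force: 30.2
```

```bash
python3 m.py
```

```text
t 13.95 pos [ 0.5279 -0.0346 -0.0165] ydir 19.15 tilt -1.0 w 0.021723512287614308 F [ 7.1  1.5 -0.7] q7 -0.11785802191205229
tool mm [6.4 0.2 2.5]
[ 0.45 -1.62 -0.03]
[array([0.46975869, 0.02516721, 0.024     ]), array([ 0.52096634, -0.12408465,  0.024     ])] [(np.int32(1576), ((0.5401350855827332, -0.07218179106712341), (0.05318406596779823, 0.23075717687606812), 19.244688034057617))]
```

It is firmly stopped: the force rises without motion, and the yaw torque is balanced. Next I'll relax the push, open and rise.

>>> play_rows:
  motion: "0 0 0 0 1.3 0 255;0 0 0 0 0 0 180;0 0 0 0 0 0 100;0 0 0 0 0 0 0;0 0 0 0 0 0 0;0 0 0 0 0 0 0;0 0 0 0 0 -5 0;0 0 0 0 0 -10 0"

```text
time: 15.0
position: [0.5275, -0.0346, -0.0014]
tcp_rot: [0.58, 0.815, -0.0, -0.0]
wrist_force: [0.4, -0.6, 0.3]
width: 0.0855
finger_force: 0.0
```

>>> play_rows:
  motion: "0 0 0 0 0 -20 0;0 0 0 0 0 -25 0;0 0 0 0 0 -40 0;0 0 0 0 0 -40 0;0 0 0 0 0 -40 0;0 0 0 0 0 0 0;0 0 0 0 0 0 0;0 0 0 0 0 0 0"

```text
time: 16.0
position: [0.5268, -0.0347, 0.1623]
tcp_rot: [0.58, 0.815, -0.001, -0.001]
wrist_force: [-0.0, -0.1, 0.1]
width: 0.0853
finger_force: 0.0
```

```bash
cat > m2.py <<'E'
from h import *
togo([.526,-.0285,.2])
r=measure('side',(220,180,360,325));print(r['red'],r['grip'],r['bar'])
th=np.radians(r['bar'][0][1][2]);c=np.array(r['bar'][0][1][0])
u=np.array([-np.sin(th),np.cos(th)]);n=np.array([np.cos(th),np.sin(th)])
for p in((.5224,-.1147),(.4697,.0366)):print("x,y in bar",(np.array(p)-c)@u,(np.array(p)-c)@n)
f=look('side');cv2.imwrite('pics/side6.png',cv2.resize(f['image'][140:340,200:440,::-1],None,fx=3,fy=3))
E
python3 m2.py
```

```text
t 16.0 pos [ 0.5268 -0.0347  0.1623] ydir 19.14 tilt -1.0 w 0.08530070848454564 F [-0.  -0.1  0.1] q7 0.06957260202445507
tool mm [  6.2   1.2 -37.7]
[array([0.46875176, 0.02500206, 0.024     ]), array([ 0.52103572, -0.12391159,  0.024     ])] ((0.5287017226219177, -0.0515311174094677), (0.031975507736206055, 0.12067006528377533), 18.406082153320312) [(np.int32(2135), ((0.5284122228622437, -0.03858610987663269), (0.053288158029317856, 0.3015233874320984), 19.31625747680664))]
x,y in bar -0.06984048471685406 -0.030850896064331616
x,y in bar 0.09037462511315605 -0.030536918106831828
```

View pics/side6.png

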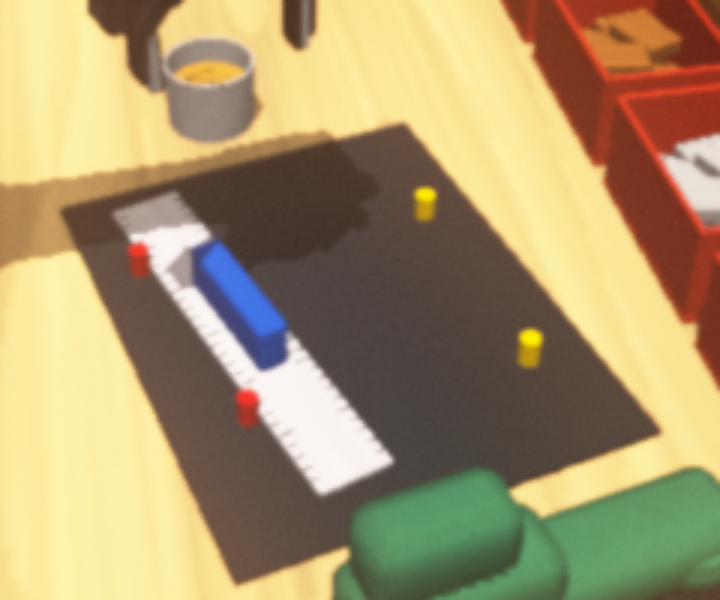

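The bar lies flat with its edge against both red pins, at crop pixels (140,260) and (247,408). The gripper is clear and the cup hasn't moved, so I'm handing in.

```bash
python3 -c "
from bench import bot
print(bot.close_job())"
```

```text
the job is handed in; nothing more can be done
None
```

The straightedge lies flat on the sheet with one long edge against both red pins and has been let go. The cup looks undisturbed in the last picture, and the job was handed in at about 16 s; no verdict was returned.

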